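# Clip the scrap board with the battery pack into the sprung board vice

### The arm

A 6-joint arm with a two-finger parallel gripper is mounted at the origin on the work surface. World frame = base frame: x ahead of the robot, y to its left, z up, the work surface at z = 0. Lengths are in m, angles in degrees, forces in N, time in s.
With the tool pointing down it reaches from about 0.35 to 0.975 m from the base axis. Payload 7.1 kg.
Tool frame: the origin (TCP) lies midway between the tips of the shut fingers; the grasp point (between the pads) lies 19 mm behind it; z points along the fingers, y is the line along which they close (so a half turn about z gives the same grasp; the last joint's range is limited). The gripper opens to 88 mm and grips with 3 to 60 N. Pads are 20 mm wide; open, the fingers measure 115 mm over their backs; the gripper's body (75 mm by 178 mm) begins 61 mm behind the grasp point.
Start: joints at [-65.833, 24.242, 93.386, -0, 62.372, -1.089], TCP at [0.267, -0.565, 0.223] pointing down, gripper open.
Joint ranges: [-172.04, 172.04], [-51.8, 120.97], [4.93, 147.93], [-75.15, 255.16], [6.16, 154.13], [-145.62, 145.62]. Speed limits (degrees/s): [136.94, 136.94, 172.46, 180, 180, 180].

### API

Orientations are given as a 3x3 rotation matrix whose columns are the frame's x, y, z axes.
In Python, from workcell import read_state, read_camera, calibration, finish_job, recognise, masks_of, pinpoint gives the robot as it stands.
- The arm moves only by the tool drive_tool, never from a script. Its argument "motion" is a list of rows, each a list of 2 entries, a list of its own where there are three numbers: the shift along the tool's x, y, z in cm, then the turn, a rotation vector about the tool's x, y, z in degrees. In form: [[[x, y, z], [ax, ay, az]], ...]. A call has 1 to 5 rows; each row shifts and turns the commanded pose from where the row before left it, along the tool's axes as they then stand; what a row does not reach is not made up. A row lasts 1/8 s, in which the tool goes at most 62.5 mm and 10.7 degrees, less where a joint would pass 70% of its speed; a pose out of reach is approached as far as the arm can. A call is refused whole if a number of a shift passes 6.25 or a number of a turn 10.7, either way. A call with a gripper value outside its range is refused whole. "gripper" is the finger opening in cm, from 0 to 8.78, set as the call begins (left out, the last holds). The fingers move at their own pace and stop on an object; the grip force is fixed at half the most. Time passes only in rows, so rows that do not move let the fingers close. It gives the time, the measured TCP pose, the force, the opening and the grip force at its end, in the units of the state.
- read_state(): the state, without advancing time (a new reading comes with each control period).
- read_camera(name): name is "side" or "top" or "wrist"; returns (picture, depth): 480x640x3 uint8, red, green, blue; 480x640 float32, m along the optical axis (not along the pixel's ray), 0 where there is no reading.
- calibration(name): a dict with "fx", "fy", "cx", "cy" (pixels), "k1" (the pictures are not rectified: a ray, as slopes to the right and down, at radius r is drawn at 1 + k1 r^2 times it, then the intrinsics apply), "R" (3x3) and "t" (3): a world point X has camera coordinates R X + t; the wrist camera has in their place "hand_eye" (4x4, takes a point from camera to tool coordinates, whose origin is the TCP and whose axes are the flange's). Camera axes: x right, y down, z forward; pixel columns grow to the right and rows downward; lengths in m; the calibration is good to about 2 mm. A picture is of the moment at which its call begins: read the wrist's pose just before it. calibration takes no time and is no camera call.
- finish_job(): hands the job in; it is judged then, once.
Trained networks look in the newest picture that a camera, given by its name, has taken for a name from the list of things; names that differ only in an ending like _2 or _b are one class to them, and where a whole thing is asked for, a point or a joint stands for the part that bears it (a point fixed in the world has none). Each returns a list of dicts, best first, with "confidence" (0 to 1); they miss things now and then, are a little off and sometimes report something else, mostly with a low value. They report only what shows in the picture. A call takes as long as a camera call. They do not tell look-alikes from the thing itself.
- recognise(name, camera): "at" ([x, y, z] in m, in world coordinates, good to about 4 mm: the middle of the surface that is visible of it).
- masks_of(name, camera): "pixels" (480x640 bool, what is visible of it).
- pinpoint(name, camera): "at" ([x, y, z] in m, in world coordinates, good to about 4 mm: a listed point, or the origin of a listed thing).
The state is a dict: "clock": time; "joint_pos": joint angles; "qvel": joint speeds; "effort": joint torques, N m; "position": TCP position; "tool_rot": TCP orientation; "force": force on the tool from outside, world axes, zero at the start; "ft_torque": the same for the moment, N m; "grip_width": opening from 0.0 (shut) to 1.0 (fully open); "gripper_force": force on a finger pad.
Only numpy, scipy, OpenCV 4.12 (cv2) and the standard library are available. Lean on these libraries where they do the work, as an engineer would, in place of code of your own. Each camera call takes 0.05 s, during which the arm holds its last target. There are 200 camera calls.

### The job

The green circuit board still carries its battery pack, which has to come off before the board can be recycled. Clip that green board, battery side up, into the sprung board vice: push one short end under the lip of one jaw and push that jaw back, lower the other end in under the opposite lip, then let go so that the springs centre it and it lies level, held by both jaws. Leave the blue board and the tin where they are.

Things in the scene. Friction and masses are not known exactly. Their poses are not given: they have to be found in the camera images.
- pack_grip (a point): Grip point of the loose green board, 120 (x) x 70 (y) x 4 mm, 110 to 220 g, lying flat. In mid-board stands a black battery pack with a yellow band, 50 (x) x 30 (y) x 32 mm high: grip across the 30 mm. The point is on the pack's upright centre line, 26 mm above the board's underside, 22 above its top face. Same either way round. Slope it some 15 degrees to enter the first jaw; push that 30 mm out.
- vice: Fixed vice, metal base, 236 x 90 mm, ends 30 high. Origin: centre of underside; x from near (-x) to far (+x) jaw, z up. Orange jaws, mirrored, 60 wide. In mm: ledge tops z 20; lips z 32 to 37; at rest back walls at x = ±52, lip tips ±44, ledge tips ±38. Each jaw slides only outwards, up to 40 mm, and is sprung back (1 N + 0.15 N/mm). Seated board lies on both ledges, each jaw 8 mm out.
- blue_center (a point): Another loose board: blue, white connector (16 mm high), no battery pack, 120 x 70 x 4 mm, lying flat. The point is the centre of the board, 2 mm up. Not to be moved.
- tin_center (a point): Empty open steel tomato tin, 73 mm across and 100 mm tall, standing loose on the shelf. The point is its centre, 50 mm up. Not to be moved.
There are look-alikes about, which are no part of the job. What is shaped like the part that bears pack_grip but brown or white is not meant.

How it is judged:
By the outcome, as a careful person would: the job done as asked, in the order asked, and still so for the second after the job is handed in, with the robot touching nothing.
It also fails if it takes over 42 s, if anything falls off the work surface, if the arm or the gripper's body presses on something with over 40 N, if the wrist force passes 120 N, or if a joint passes its speed limit or range.

## Working session

There is one attempt and no reset: what is moved stays moved. The work goes in short steps, Python scripts to look and compute and a tool call to move; the robot and the scene stay as the last step left them, time stands still between calls to the robot, and variables do not carry over. Pictures are saved under pics/ and viewed, at most 10 in all, crops included, and the job is handed in when it is done.

Besides the shell and the picture viewer there is one more tool, called after "Request:" as a command line: name --argument value ..., lists and objects as JSON in quotes. drive_tool: Moves the arm, as the interface text tells. Its arguments: {"type":"object","properties":{"motion":{"type":"array"},"gripper":{"type":"number"}},"required":["motion"]}

```bash
mkdir -p pics
cat > h.py <<'E'
import numpy as np, cv2
from workcell import *
def save(cam,name):
    p,d=read_camera(cam); cv2.imwrite(f'pics/{name}.png',p[:,:,::-1]); return p,d
E
python3 - <<'E'
from h import *
a,_=save('top','t0');b,_=save('side','s0')
cv2.imwrite('pics/both.png',cv2.resize(np.hstack([a,b])[:,:,::-1],(800,300)))
for c in ('top','side'):
  for n in ('pack_grip','vice','blue_center','tin_center'):
    print(c,n,[(np.round(r['at'],4).tolist(),round(r['confidence'],2)) for r in pinpoint(n,c)])
s=read_state();print(s['clock'],s['position'],np.round(s['tool_rot'],3))
E
```

```text
top pack_grip [([0.381, 0.1341, 0.0247], 0.87), ([0.736, 0.1603, 0.027], 0.65), ([0.5592, 0.1057, 0.0255], 0.56)]
top vice [([0.5949, -0.1411, 0.0], 0.77)]
top blue_center [([0.5189, 0.2864, 0.0054], 0.73)]
top tin_center [([0.5371, -0.4852, 0.0548], 0.75)]
side pack_grip [([0.3736, 0.1378, 0.0272], 0.95), ([0.7335, 0.1587, 0.0239], 0.75), ([0.5595, 0.1073, 0.029], 0.66)]
side vice [([0.5939, -0.1454, -0.0027], 0.94)]
side blue_center [([0.5229, 0.2947, 0.0015], 0.55)]
side tin_center [([0.5413, -0.482, 0.0519], 0.73)]
0.5 [ 0.26668195 -0.56520083  0.2226441 ] [[ 0.904  0.427 -0.   ]
 [ 0.427 -0.904  0.   ]
 [ 0.    -0.    -1.   ]]
```

View pics/t0.png

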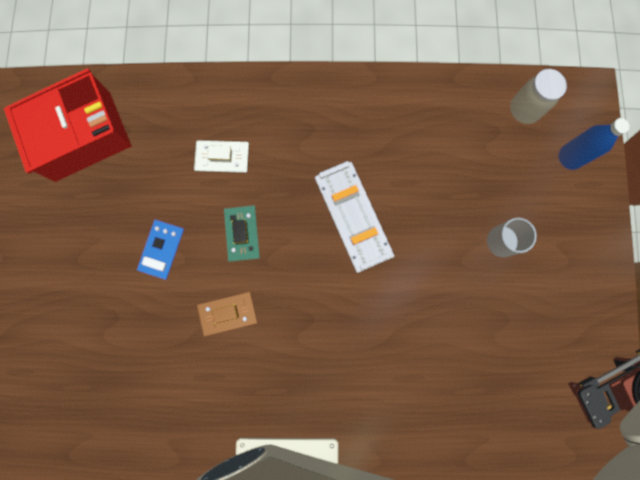

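View pics/s0.png

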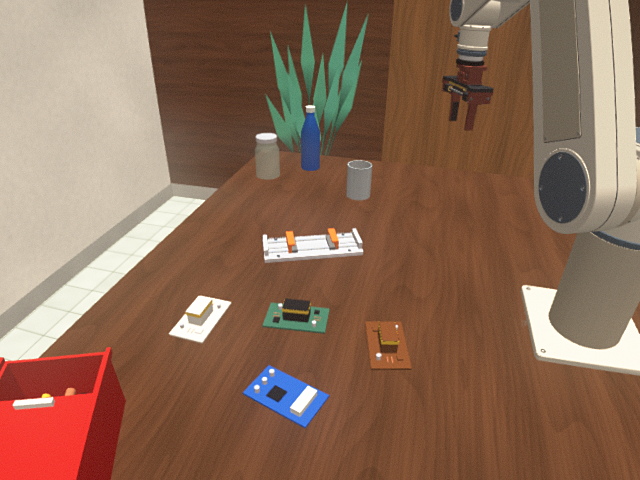

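The top view shows the green board at about (241,233), with its long side roughly along world x. The vice is at (354,217), turned about 23°, with its jaws at (345,193) and (364,235). The brown and white look-alikes are at (227,314) and (221,156). Next I'll measure the angles.

```bash
cat >> h.py <<'E'
def cloud(cam,d,mask,st=None):
    K=calibration(cam); v,u=np.nonzero(mask&(d>0)); z=d[v,u]
    A=np.array([[K['fx'],0,K['cx']],[0,K['fy'],K['cy']],[0,0,1.]])
    n=cv2.undistortPoints(np.c_[u,v].astype(float)[:,None],A,np.array([K['k1'],0,0,0.]))[:,0]
    P=np.c_[n*z[:,None],z]
    if cam=='wrist':
        H=np.array(K['hand_eye']); P=P@H[:3,:3].T+H[:3,3]
        return P@np.array(st['tool_rot']).T+np.array(st['position'])
    return (P-np.array(K['t']))@np.array(K['R'])
def rect(P):
    c,s,a=cv2.minAreaRect(P[:,:2].astype(np.float32)*1000)
    if s[0]<s[1]: a+=90; s=s[::-1]
    return np.round(c,1),np.round(s,1),round((a+90)%180-90,2)
E
python3 - <<'E'
from h import *
for cam in ('top','side'):
    p,d=read_camera(cam); hsv=cv2.cvtColor(p,cv2.COLOR_RGB2HSV); h,s,v=[hsv[...,i].astype(int) for i in range(3)]
    for n in ('pack_grip','vice'):
        for r in masks_of(n,cam):
            P=cloud(cam,d,r['pixels']); print(cam,n,round(r['confidence'],2),rect(P),np.round(np.percentile(P[:,2],[5,50,95]),4))
    allP=np.ones((480,640),bool)
    m=(abs(h-14)<6)&(s>180)&(v>170); 
    k,l,st,ct=cv2.connectedComponentsWithStats(m.astype(np.uint8))
    for i in range(1,k):
        if st[i,4]>60:
            P=cloud(cam,d,l==i); print(cam,'orange',st[i],rect(P),np.round(np.percentile(P[:,2],[5,50,95]),4))
E
```

```text
top pack_grip 0.84 (array([556. , 106.8]), array([120.9,  71.8]), 6.63) [0.0016 0.0059 0.0378]
top pack_grip 0.83 (array([735.3, 158.4]), array([122.2,  72.4]), 87.84) [0.0015 0.006  0.038 ]
top pack_grip 0.57 (array([376. , 134.5]), array([120.6,  70.6]), -75.71) [0.0018 0.0058 0.0378]
top vice 0.68 (array([ 593.3, -146.5]), array([234.,  91.]), 23.73) [0.0098 0.0141 0.0378]
top orange [333 187  24  13  93] (array([ 640.5, -124.1]), array([53. ,  9.5]), -65.51) [0.0342 0.038  0.0414]
side pack_grip 0.83 (array([376.1, 137.1]), array([123.1,  71.3]), -75.88) [0.0022 0.0049 0.0366]
side pack_grip 0.72 (array([734.2, 157.7]), array([128.2,  71.2]), 86.45) [0.0026 0.0057 0.0369]
side pack_grip 0.71 (array([557.7, 104.4]), array([121.7,  83.8]), 5.09) [0.003  0.0059 0.0362]
side vice 0.63 (array([ 598.5, -153.8]), array([234.7, 119.3]), 23.3) [0.0038 0.0121 0.0358]
side orange [328 228  10  20  67] (array([ 555.2, -196.3]), array([129.8,  20.6]), -75.38) [0.0063 0.0358 0.0377]
side orange [286 231   9  21  88] (array([ 652.1, -153.3]), array([130.,  18.]), -70.98) [-0.0001  0.0359  0.0379]
```

Request:
drive_tool --motion '[[[4.57,-4.02,0],[0,0,0]],[[4.57,-4.02,0],[0,0,0]],[[4.57,-4.02,0],[0,0,0]],[[4.57,-4.02,0],[0,0,0]],[[4.57,-4.02,0],[0,0,0]]]' --gripper 7

```text
clock: 1.42
position: [0.3882, -0.2843, 0.223]
tool_rot: [[0.905, 0.426, 0.001], [0.426, -0.905, -0.0], [0.0, 0.001, -1.0]]
force: [0.6, 0.0, 0.1]
grip_width: 0.796
gripper_force: 0.0
```

Request:
drive_tool --motion '[[[4.57,-4.02,0],[0,0,0]],[[4.57,-4.02,0],[0,0,0]],[[4.57,-4.02,0],[0,0,0]],[[4.57,-4.02,0],[0,0,0]],[[4.57,-4.02,0],[0,0,0]]]'

```text
clock: 2.05
position: [0.5092, -0.0047, 0.2231]
tool_rot: [[0.904, 0.427, 0.001], [0.427, -0.904, -0.0], [0.001, 0.001, -1.0]]
force: [0.7, -0.9, 0.3]
grip_width: 0.798
gripper_force: 0.0
```

Request:
drive_tool --motion '[[[4.57,-4.02,0],[0,0,0]],[[4.57,-4.02,0],[0,0,9.6]],[[0,0,2],[0,0,9.6]],[[0,0,0],[0,0,0]]]'

```text
clock: 2.55
position: [0.5557, 0.1055, 0.2013]
tool_rot: [[0.994, 0.108, -0.003], [0.108, -0.994, -0.001], [-0.003, 0.0, -1.0]]
force: [0.7, 0.1, 0.2]
grip_width: 0.795
gripper_force: 0.0
```

```bash
cat > look.py <<'E'
from h import *
import sys
s=read_state(); p,d=save('wrist',sys.argv[1]); R=np.array(s['tool_rot'])
print(s['clock'],np.round(s['position'],4),np.round(R,3).tolist())
hsv=cv2.cvtColor(p,cv2.COLOR_RGB2HSV); 
P=cloud('wrist',d,np.ones((480,640),bool),s); v,u=np.nonzero(d>0)
h,sa,va=[hsv[v,u,i].astype(int) for i in range(3)]
c=np.array([.557,.106]); near=np.hypot(*(P[:,:2]-c).T)<.09
pk=near&(P[:,2]>.028)&(P[:,2]<.042); bd=near&(P[:,2]>.002)&(P[:,2]<.008)&(sa>60)&(h>60)&(h<95)
for n,m in (('pack',pk),('board',bd)): print(n,m.sum(),rect(P[m]),np.median(P[m,2]))
E
python3 look.py w1
```

```text
2.55 [0.5557 0.1055 0.2013] [[0.994, 0.108, -0.003], [0.108, -0.994, -0.001], [-0.003, 0.0, -1.0]]
pack 1653 (array([555.7, 106.5]), array([50.1, 30.5]), 6.12) 0.03674986924789328
board 5046 (array([555. , 106.2]), array([119.5,  69.5]), 6.3) 0.004880730271908093
```

View pics/w1.png

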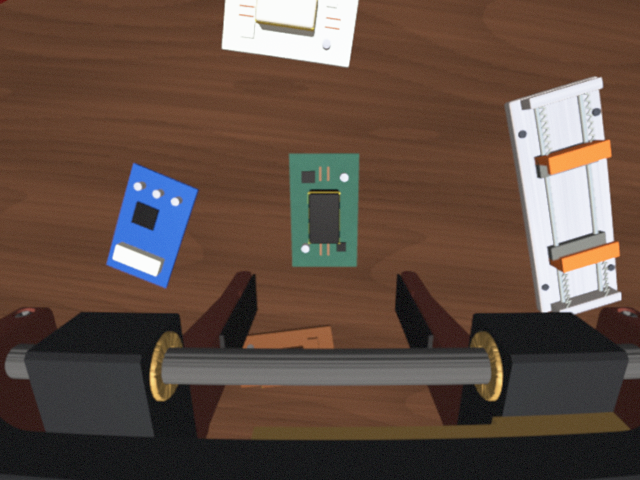

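The picture shows the green board and pack at (323,217) between the fingers, which lines up within 1 mm. The vice is also in view, at about (575,200). I'll measure the vice from here and then descend.

```bash
cat > vice.py <<'E'
from h import *
s=read_state(); p,d=read_camera('wrist')
hsv=cv2.cvtColor(p,cv2.COLOR_RGB2HSV); P=cloud('wrist',d,np.ones((480,640),bool),s); v,u=np.nonzero(d>0)
h,sa,va=[hsv[v,u,i].astype(int) for i in range(3)]
c=np.array([.594,-.145]); near=np.hypot(*(P[:,:2]-c).T)<.14
a=np.radians(23.5); X=(P[:,:2]-c)@np.array([np.cos(a),np.sin(a)])
o=near&(abs(h-13)<8)&(sa>150)&(P[:,2]>.033)&(P[:,2]<.042)
C=[]
for sg in (-1,1):
    m=o&(sg*X>0); r=rect(P[m]); C.append(r[0]); print('lip',m.sum(),r,np.median(P[m,2]))
dd=C[1]-C[0]; print('mid',(C[0]+C[1])/2,'ang',np.degrees(np.arctan2(dd[1],dd[0])),np.hypot(*dd))
m=near&(P[:,2]>.006)&(P[:,2]<.045)&(v<310); print('all',rect(P[m]))
E
python3 vice.py
```

```text
lip 875 (array([ 546.8, -167.3]), array([61.7, 16.6]), -66.8) 0.03803203947865946
lip 1108 (array([ 642.1, -125.4]), array([61.7, 16.3]), -66.47) 0.0381096284931102
mid [ 594.45 -146.35] ang 23.733374136110406 104.10427464806627
all (array([ 594.3, -145.9]), array([235.8,  91.6]), 23.77)
```

Request:
drive_tool --motion '[[[0,-0.1,5.5],[0,0,0]],[[0,0,5.5],[0,0,0]],[[0,0,5.5],[0,0,0]],[[0,0,2.8],[0,0,0]],[[0,0,0],[0,0,0]]]'

```text
clock: 3.28
position: [0.5556, 0.105, 0.0085]
tool_rot: [[0.994, 0.106, -0.003], [0.106, -0.994, -0.001], [-0.003, 0.0, -1.0]]
force: [-0.1, 0.1, 0.8]
grip_width: 0.796
gripper_force: 0.0
```

Request:
drive_tool --motion '[[[0,0,0.1],[0,0,0]],[[0,0,0],[0,0,0]],[[0,0,0],[0,0,0]],[[0,0,0],[0,0,0]],[[0,0,0],[0,0,0]]]' --gripper 2

```text
clock: 3.9
position: [0.5571, 0.1062, 0.0093]
tool_rot: [[0.994, 0.106, 0.001], [0.106, -0.994, 0.0], [0.001, -0.0, -1.0]]
force: [-0.6, 0.4, 6.3]
grip_width: 0.337
gripper_force: 30.0
```

Request:
drive_tool --motion '[[[0,0,-2],[0,0,0]],[[0,0,-5],[0,0,0]],[[0,0,-5],[0,0,0]],[[0,0,-2],[0,0,0]],[[0,0,0],[0,0,0]]]'

```text
clock: 4.53
position: [0.5579, 0.1062, 0.1512]
tool_rot: [[0.994, 0.106, 0.004], [0.106, -0.994, 0.001], [0.004, -0.0, -1.0]]
force: [0.6, -0.3, -1.6]
grip_width: 0.339
gripper_force: 30.0
```

Request:
drive_tool --motion '[[[-0.2,4,0],[0,0,0]],[[-0.3,5.5,0],[0,0,0]],[[-0.3,5.6,0.5],[0,0,0]],[[-0.2,5.5,0.5],[0,0,0]],[[-0.1,4,1],[0,0,0]]]'

```text
clock: 5.15
position: [0.571, -0.1419, 0.1275]
tool_rot: [[0.995, 0.104, -0.001], [0.104, -0.995, 0.0], [-0.001, -0.0, -1.0]]
force: [0.7, 1.2, -1.0]
grip_width: 0.339
gripper_force: 30.0
```

Request:
drive_tool --motion '[[[-0.1,1.5,1],[0,0,0]],[[0,0,0],[0,0,-8.8]],[[0,0,0],[0,0,-8.8]],[[0,0,0],[0,-7.5,0]],[[0,0,0],[0,-7.5,0]]]'

```text
clock: 5.78
position: [0.5715, -0.1541, 0.1183]
tool_rot: [[0.884, 0.401, -0.242], [0.387, -0.916, -0.106], [-0.264, -0.0, -0.965]]
force: [0.5, 0.5, -2.3]
grip_width: 0.342
gripper_force: 30.0
```

```bash
cat > v.py <<'E'
from h import *
import sys
V=np.array([594.4,-146.1,0]); a=np.radians(23.7); B=np.array([[np.cos(a),np.sin(a),0],[-np.sin(a),np.cos(a),0],[0,0,1]])
s=read_state(); R=B@np.array(s['tool_rot']); print('clock',s['clock'],'TCP vice mm',np.round(B@(np.array(s['position'])*1000-V),1)); print('tool_rot vice',np.round(R,3).tolist(),'F',np.round(B@np.array(s['force']),1),'grip',s['grip_width'])
cam=sys.argv[1]; p,d=save(cam,sys.argv[2])
hsv=cv2.cvtColor(p,cv2.COLOR_RGB2HSV); h,sa,va=[hsv[...,i].astype(int) for i in range(3)]
g=(sa>60)&(h>60)&(h<95)&(d>0)
P=(cloud(cam,d,g,s)*1000-V)@B.T
k=(abs(P[:,0])<130)&(abs(P[:,1])<60)&(P[:,2]<160); P=P[k]
A=np.c_[P[:,:2],np.ones(len(P))]; w=np.ones(len(P),bool)
for _ in range(6): c=np.linalg.lstsq(A[w],P[w,2],rcond=None)[0]; w=abs(A@c-P[:,2])<3
Q=P[w]; print('n',w.sum(),'slope x deg',np.degrees(np.arctan(c[0])),'y',np.degrees(np.arctan(c[1])),'z at 0',c[2])
print('x ends',np.percentile(Q[:,0],[.5,99.5]),'z at ends',[c@[x,np.median(Q[:,1]),1] for x in np.percentile(Q[:,0],[.5,99.5])],'rect',rect(Q/1000))
T=(Q-B@(np.array(s['position'])*1000-V))@R
print('board top in tool: x',np.percentile(T[:,0],[.5,99.5]),'y',np.percentile(T[:,1],[.5,99.5]),'z',np.median(T[:,2]))
E
python3 v.py wrist w2; python3 v.py side s2
```

```text
clock 5.775 TCP vice mm [-24.2   1.8 118.3]
tool_rot vice [[0.965, -0.001, -0.264], [-0.001, -1.0, 0.0], [-0.264, -0.0, -0.965]] F [ 0.6  0.2 -2.3] grip 0.3421445859499087
n 11676 slope x deg -15.34841816682954 y -0.028273584928060598 z at 0 106.97344133862417
x ends [-84.43109919  30.07334155] z at ends [np.float64(130.14821144317747), np.float64(98.71931264893524)] rect (array([-27.6,   0.9]), array([116.6,  70.1]), -0.04)
board top in tool: x [-61.28663253  57.43376902] y [-33.58684495  35.58758765] z 4.533768927021008
clock 5.825 TCP vice mm [-22.    2.  117.6]
tool_rot vice [[0.964, 0.001, -0.267], [0.001, -1.0, -0.001], [-0.267, 0.0, -0.964]] F [ 2.2 -0.7 -0.8] grip 0.33891051439844994
n 423 slope x deg -15.505562020650668 y 0.24051561591984807 z at 0 105.40118538320019
x ends [-81.50687184  31.86876181] z at ends [np.float64(128.09312465175387), np.float64(96.63942595918608)] rect (array([-24.8,   2.6]), array([114.4,  74.6]), -0.13)
board top in tool: x [-60.06009316  57.37326959] y [-37.69046763  33.4548062 ] z 5.889796486949825
```

View pics/w2.png

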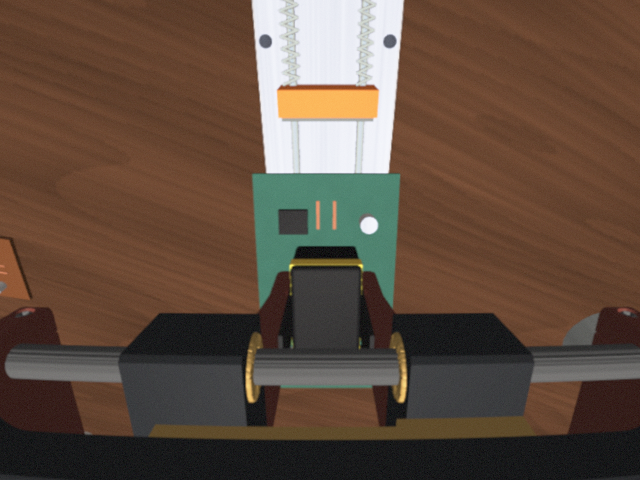

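The board is held level across, pitched 15.3° with its far end down, and sits about 1.5 mm back in the grip. The far jaw's lip is ahead at (328,103). I'll lower it to just above the lip and check again.

Request:
drive_tool --motion '[[[1.0,0.08,2.7],[0,0,0]],[[1.0,0.07,2.7],[0,0,0]],[[0,0,0],[0,0,0]],[[0,0,0],[0,0,0]]]'

```text
clock: 6.38
position: [0.5777, -0.1539, 0.0619]
tool_rot: [[0.885, 0.401, -0.236], [0.388, -0.916, -0.103], [-0.258, -0.0, -0.966]]
force: [0.7, -0.2, 0.1]
grip_width: 0.343
gripper_force: 30.0
```

```bash
cat >> v.py <<'E'
if cam=='wrist':
    o=(abs(h-13)<8)&(sa>150)&(d>0); P=(cloud(cam,d,o,s)*1000-V)@B.T
    P=P[(P[:,2]>33)&(P[:,2]<42)&(P[:,0]>20)&(P[:,0]<110)&(abs(P[:,1])<40)]
    print('lip x',np.percentile(P[:,0],[1,99]),'y',np.percentile(P[:,1],[1,99]),'z',np.median(P[:,2]))
E
python3 v.py wrist w3
```

```text
clock 6.375 TCP vice mm [-18.5  -0.4  61.9]
tool_rot vice [[0.966, -0.001, -0.258], [-0.001, -1.0, 0.0], [-0.258, -0.0, -0.966]] F [ 0.5 -0.4  0.1] grip 0.34305534038385654
n 11612 slope x deg -14.987234485880856 y -0.05543277447812872 z at 0 52.276358631243035
x ends [-78.76001262  35.90140939] z at ends [np.float64(73.36406058445195), np.float64(42.668004275044375)] rect (array([-21.9,  -1.4]), array([116.4,  69.9]), -0.04)
board top in tool: x [-61.26379028  57.44402272] y [-33.39229493  35.4987868 ] z 4.51809114691177
lip x [43.7864132  59.21558197] y [-28.83534627  28.76386658] z 37.822987835528764
```

Request:
drive_tool --motion '[[[0.6,-0.1,1.3],[0,0,0]],[[0,0,0],[0,0,0]],[[1.2,0,-0.16],[0,0,0]],[[0,0,0],[0,0,0]]]'

```text
clock: 6.92
position: [0.5917, -0.147, 0.0457]
tool_rot: [[0.885, 0.402, -0.236], [0.388, -0.916, -0.104], [-0.258, 0.0, -0.966]]
force: [-0.9, -0.6, -1.1]
grip_width: 0.339
gripper_force: 30.0
```

```bash
python3 v.py wrist w4
```

```text
clock 6.925 TCP vice mm [-2.9  0.3 45.7]
tool_rot vice [[0.966, -0.0, -0.258], [-0.0, -1.0, -0.0], [-0.258, 0.0, -0.966]] F [-1.1 -0.2 -1.1] grip 0.3387110963493173
n 7859 slope x deg -14.969491252148515 y -0.119937928609725 z at 0 40.27642579163776
x ends [-63.53502542  49.13500604] z at ends [np.float64(57.271147441681805), np.float64(27.145596058592574)] rect (array([-6.7, -0.7]), array([116.2,  69.5]), 0.09)
board top in tool: x [-61.57271116  55.10000074] y [-33.42570693  35.29526791] z 4.504792607617398
lip x [43.95103787 60.00355945] y [-29.26309647  29.05488615] z 37.835770499140914
```

View pics/w4.png

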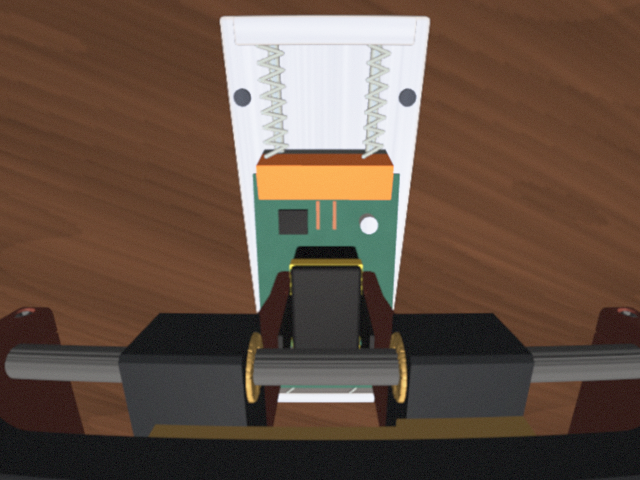

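The board's end is under the orange lip at (325,180). Next I push the jaw back.

Request:
drive_tool --motion '[[[0.8,0,-0.21],[0,0,0]],[[0.8,0,-0.21],[0,0,0]],[[0.8,0,-0.21],[0,0,0]],[[0.8,0,-0.21],[0,0,0]],[[0,0,0],[0,0,0]]]'

```text
clock: 7.6
position: [0.621, -0.1339, 0.0455]
tool_rot: [[0.884, 0.402, -0.238], [0.388, -0.916, -0.104], [-0.26, -0.0, -0.966]]
force: [-5.0, -3.1, 1.9]
grip_width: 0.341
gripper_force: 30.0
```

```bash
python3 v.py wrist w5
```

```text
clock 7.6 TCP vice mm [29.3  0.4 45.5]
tool_rot vice [[0.966, -0.0, -0.26], [-0.0, -1.0, 0.0], [-0.26, -0.0, -0.966]] F [-5.8 -0.8  1.9] grip 0.340933133720235
n 7762 slope x deg -15.080406942368924 y -0.06653827474305524 z at 0 48.69522069671442
x ends [-29.53059306  81.17254623] z at ends [np.float64(56.65592975292771), np.float64(26.82653909266738)] rect (array([26. , -0.5]), array([115.8,  69.6]), 0.05)
board top in tool: x [-59.94432667  54.88417282] y [-33.42323879  35.34257716] z 4.523510619621989
lip x [75.89163413 91.94626566] y [-29.18989813  29.03310865] z 37.80236463786955
```

Request:
drive_tool --motion '[[[-0.05,0,0.51],[0,5,0]],[[-0.06,0,0.51],[0,5,0]],[[-0.05,0,0.51],[0,5,0]],[[0,0,0],[0,0,0]]]'

```text
clock: 8.15
position: [0.6146, -0.1361, 0.0301]
tool_rot: [[0.916, 0.4, -0.003], [0.4, -0.916, 0.001], [-0.002, -0.002, -1.0]]
force: [-5.5, -1.3, -2.8]
grip_width: 0.339
gripper_force: 30.0
```

```bash
python3 v.py wrist w6; python3 v.py side s6; python3 -c "
import cv2;a=cv2.imread('pics/w6.png');b=cv2.imread('pics/s6.png')[180:300,220:420];b=cv2.resize(b,(400,240))
import numpy as np;c=np.zeros((540,640,3),np.uint8);c[:300,:400]=cv2.resize(a,(400,300));c[300:,:400]=b;cv2.imwrite('pics/c6.png',c)"
```

```text
clock 8.15 TCP vice mm [22.5  1.  30.1]
tool_rot vice [[1.0, -0.002, -0.002], [-0.002, -1.0, 0.002], [-0.002, -0.002, -1.0]] F [-5.6  1.  -2.8] grip 0.3388970692687919
n 8206 slope x deg -0.30894441013870083 y 0.05432270548913454 z at 0 25.85595367034066
x ends [-39.39473438  77.3490262 ] z at ends [np.float64(26.066465327885222), np.float64(25.436965526829205)] rect (array([20.1,  0. ]), array([120.4,  69.7]), 0.17)
board top in tool: x [-61.87519132  54.84515947] y [-33.4763203   35.25165043] z 4.4362731057868325
lip x [72.43977248 88.34705699] y [-29.17358533  29.02742458] z 37.89121842004947
clock 8.2 TCP vice mm [22.9  1.  30.1]
tool_rot vice [[1.0, -0.002, -0.003], [-0.002, -1.0, 0.002], [-0.003, -0.002, -1.0]] F [-5.2 -0.4 -2.3] grip 0.3388782203508538
n 369 slope x deg -0.39132294624641173 y 0.5648930365972277 z at 0 24.35205701236831
x ends [-37.19979902  79.09213434] z at ends [np.float64(24.797137144525962), np.float64(24.002865559615184)] rect (array([21.1,  3.7]), array([116.6,  75.9]), -0.46)
board top in tool: x [-60.09601575  56.14766522] y [-38.64431076  33.65518457] z 5.76919395776618
```

View pics/c6.png

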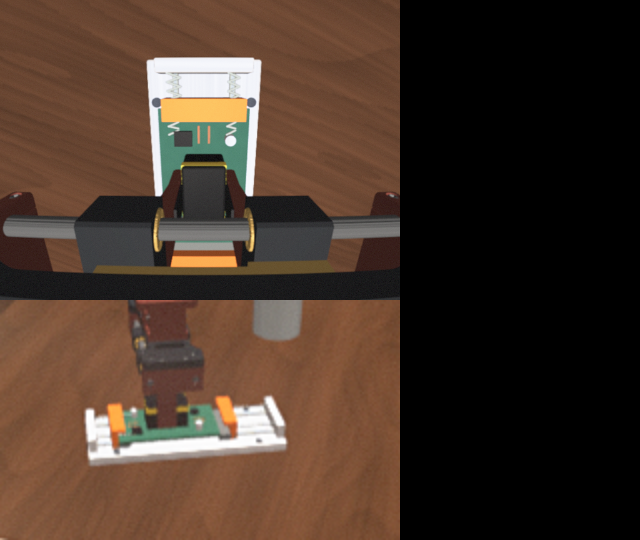

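The board is level at ledge height, the far end is in its jaw (pushed back 28 mm), and the near end at x = -39.5 sits below the near lip and clear of its tip at -44. I'll ease it back under the near lip.

Request:
drive_tool --motion '[[[0,0,-0.1],[0,0,0]],[[-0.7,0,0],[0,0,0]],[[-0.7,0,0],[0,0,0]],[[-0.6,0,0],[0,0,0]],[[0,0,0],[0,0,0]]]'

```text
clock: 8.88
position: [0.5988, -0.1438, 0.032]
tool_rot: [[0.916, 0.401, 0.001], [0.401, -0.916, 0.0], [0.001, 0.0, -1.0]]
force: [-2.0, 1.3, -2.8]
grip_width: 0.341
gripper_force: 30.0
```

```bash
python3 v.py wrist w7; python3 v.py side s7 | head -3
```

```text
clock 8.875 TCP vice mm [ 5.   0.4 32. ]
tool_rot vice [[1.0, -0.001, 0.001], [-0.001, -1.0, -0.0], [0.001, 0.0, -1.0]] F [-1.3  2.  -2.8] grip 0.34112541787066974
n 8542 slope x deg -0.05936760080342215 y -0.08138037042059286 z at 0 27.660435023854674
x ends [-2.5031649  60.38921816] z at ends [np.float64(27.667457569674426), np.float64(27.60229096823376)] rect (array([17. , -0.6]), array([91.6, 69.4]), -0.09)
board top in tool: x [-7.49821785 55.42893657] y [-33.41641015  35.28305186] z 4.395676936237729
lip x [55.11585122 70.99236353] y [-29.10500002  29.03584855] z 37.88205086003936
clock 8.925 TCP vice mm [ 5.2  0.3 32. ]
tool_rot vice [[1.0, -0.001, 0.001], [-0.001, -1.0, -0.0], [0.001, 0.0, -1.0]] F [-1.3  1.3 -3. ] grip 0.33790735937269367
n 322 slope x deg -0.0054800272833636894 y 0.17172242392069023 z at 0 26.07582098286096
```

Request:
drive_tool --motion '[[[-0.3,0,0.1],[0,0,0]],[[0,0,0.12],[0,0,0]],[[0,0,0],[0,0,0]]]'

```text
clock: 9.35
position: [0.597, -0.1453, 0.03]
tool_rot: [[0.916, 0.401, 0.002], [0.401, -0.916, -0.001], [0.002, 0.001, -1.0]]
force: [0.8, -0.5, 1.5]
grip_width: 0.342
gripper_force: 30.0
```

Request:
drive_tool --motion '[[[0,0,0],[0,0,0]],[[0,0,0],[0,0,0]],[[0,0,0],[0,0,0]],[[0,0,0],[0,0,0]]]' --gripper 5

```text
clock: 9.85
position: [0.596, -0.1449, 0.0295]
tool_rot: [[0.916, 0.401, -0.0], [0.401, -0.916, 0.0], [-0.0, -0.0, -1.0]]
force: [0.2, 0.5, -0.4]
grip_width: 0.568
gripper_force: 0.0
```

Request:
drive_tool --motion '[[[0,0,-2],[0,0,0]],[[0,0,-5],[0,0,0]],[[0,0,-5],[0,0,0]],[[-4,0,-3],[0,0,0]],[[-4,0,0],[0,0,0]]]'

```text
clock: 10.48
position: [0.524, -0.1779, 0.1838]
tool_rot: [[0.916, 0.402, 0.007], [0.402, -0.916, -0.002], [0.005, 0.005, -1.0]]
force: [0.5, 0.3, 0.2]
grip_width: 0.572
gripper_force: 0.0
```

```bash
python3 v.py wrist w8;  python3 v.py side s8; python3 -c "
import cv2;a=cv2.imread('pics/w8.png');b=cv2.imread('pics/s8.png')[200:290,240:390];b=cv2.resize(b,(450,270))
import numpy as np;c=np.zeros((570,450,3),np.uint8);c[:300,:400]=cv2.resize(a,(400,300));c[300:]=b;cv2.imwrite('pics/c8.png',c)"
```

```text
clock 10.475 TCP vice mm [-77.3  -0.8 183.8]
tool_rot vice [[1.0, 0.0, 0.005], [0.0, -1.0, -0.005], [0.005, 0.005, -1.0]] F [0.5 0.1 0.2] grip 0.5719316516205841
n 6162 slope x deg 0.022753880369577612 y -0.13771692952961023 z at 0 25.61024088603934
x ends [-52.76856455  53.89157343] z at ends [np.float64(25.595848805364916), np.float64(25.638206762060488)] rect (array([-0.4, -1.4]), array([118. ,  68.7]), 0.11)
board top in tool: x [ 23.6981673  130.34998121] y [-34.12908816  33.73195276] z 158.56194576363475
lip x [51.48306713 52.4604259 ] y [-28.03178153  28.50318905] z 36.60234199797352
clock 10.525 TCP vice mm [-82.7   1.  181.9]
tool_rot vice [[1.0, -0.001, -0.001], [-0.001, -1.0, -0.001], [-0.001, 0.001, -1.0]] F [-3.8  1.4 -0. ] grip 0.565990180077581
n 323 slope x deg 0.19793762517767602 y 0.46075086310427943 z at 0 23.969466928401964
x ends [-57.21040268  57.50610679] z at ends [np.float64(23.936597502964005), np.float64(24.33290599163669)] rect (array([0.7, 1.2]), array([117.5,  74.4]), 1.5)
board top in tool: x [ 25.51662917 140.23523897] y [-36.6128282   34.69626293] z 157.83240340579124
```

View pics/c8.png

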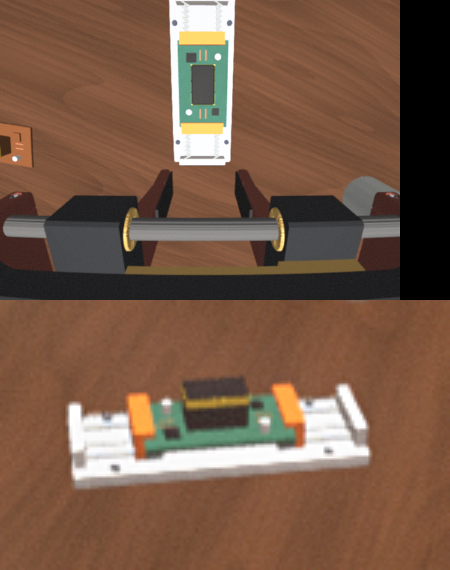

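The picture shows the green board centred and level at (203,85), top face at about z 24 mm, with both orange lips over its ends. The gripper is clear of everything, so I'm handing in.

```bash
python3 -c "
from workcell import *
print(finish_job())"
```

```text
the job is handed in; nothing more can be done
None
```

The green board is clipped in the vice, battery side up, level and centred under both lips; I handed the job in at about 10.5 s with the gripper clear and never went near the blue board or the tin.

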